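# Close the guard interlock with its curved key

## Task

Pick up the interlock key with the curved prong (not the straight one), feed the prong round its own curve through the steel ring of the interlock switch, and with its tip push the switch's plunger fully home, pressing it firmly against its stop for a moment (about 10 N; it slides at about 3 N, and where its stop lies differs each time, so feel for it); never force it or the ring (20 N is too much). Then let go, leaving the key standing upright on its foot with the prong through the ring and the plunger still in, and leave everything else on the bench alone.

Things in the scene. Friction and masses are not known exactly. Their poses are not given: they have to be found in the camera images.
- key_grip (a point): Centre of the curved key's handle, 40 mm above its underside. The handle is an upright black slab 34 mm (x) by 14 mm (y), top 80 mm above the underside, on a steel foot 36 x 40 x 8 mm (x -19 to 17 mm). About 0.3 kg. z up; x from the handle along the prong. Grip it across the 14 mm, high up, to stay above the ring and housing.
- key_tip (a point): On the curved prong's centre line at the end of its arc (115 degrees); the round end reaches 4 mm farther. Axes as key_grip.
- key_mid (a point): On the curved prong's centre line at 85 degrees of its arc, 21 mm along the arc back from key_tip. Axes as key_grip.
- key_seat (a point): On the curved prong's centre line at 55 degrees of its arc: this point lies within 10 mm of the ring's centre when the plunger is home, short of it or past it, as the switch is set. Axes as key_grip.
- ring (a point): Centre of the interlock's closed steel ring, 28 mm above the bench, on a short post: hole about 15 mm wide, bar 6 mm thick and round, outside 27.5 mm wide. Fixed. z up; x through the ring the way the prong's tip must pass; the centre of the key's arc is then 40 mm to the ring's +y.
- straight_grip (a point): Centre of the handle of the other key, which has the same foot and handle but a straight prong, reaching 109 mm along x. Leave alone.
- screwdriver: Screwdriver 190 mm long, lying on the bench; leave alone. Origin under its middle.
- mug: White mug, 80 mm wide and 92 mm high; leave alone. Origin under its base.
- tape: Roll of grey tape lying flat, 90 mm wide and 24 mm high; leave alone. Origin under its centre.
- screw_jar: Clear jar with a white cap, 54 mm wide and 60 mm high; leave alone. Origin under its base.
- wrench: Steel wrench 170 mm long lying flat; leave alone. Origin under its middle.
- motor: Small dark motor standing on end, 42 mm wide and 50 mm high; leave alone. Origin under its base.
- key: The whole curved key; origin under the handle's middle at the foot's underside; axes as key_grip. Its prong is a level round steel bar 8 mm thick, centre line 28 mm above the underside. It runs straight along x to x = 22 mm, then bends left (+y) in an arc of radius 40 mm about x = 22, y = 40 mm, through 115 degrees.
- interlock: Fixed. Origin on the bench below the ring's centre; axes as ring. L-shaped plate 5 mm thick: x -13 to 85, y -20 to 16 mm, and x 28 to 85, y 16 to 78 mm. A grey housing 44 x 44 mm, top 46 mm above the bench, centred near x 48, y 49 mm (up to 9 mm off, along the plunger), carries the plunger: an 18 mm round steel head 28 mm above the bench, pushed in the direction 66 degrees left of the ring's x.
Things that resemble listed ones, but are neither listed nor needed, are in the scene too. Leave any blue or green look-alike of the key alone.

How it is judged:
On the way, in this order (a step that is already met when the one before it is completed fails the run):
1. the curved prong has been threaded well into the ring: key_mid has come within 8 mm of the ring's centre (distance between key_mid and ring below 0.008 m).
2. the prong, right through the ring, presses the plunger against its stop with more than 5 N for 0.2 s (the plunger slides at 3 N, so this is only possible once it is fully home) (distance between key_seat and ring below 0.015 m and contact force between key and plunger_c0 above 5 N), for 0.2 s.
At the end, for the whole second after the job is handed in: key_seat is within 15 mm of the ring's centre (prong right through the ring; the pushed-in plunger stays in by itself), and the key stands on the bench (upright within 0.1 rad, key_grip below 44 mm) at rest (distance between key_seat and ring below 0.015 m and angle between key_grip's own z axis and vertical below 0.1 rad and height (world z) of key_grip below 0.044 m and linear speed of key below 0.01 m/s); the robot touches nothing.
It fails at once if the prong bears on the plunger with more than 20 N (contact force between key and plunger_c0 above 20 N).
It fails at once if the key bears on the interlock (ring, plunger, housing and plate together) with more than 30 N (contact force between key and interlock above 30 N).
It fails at once if the straight key or another bystander is moved by more than 30 mm (distance of any of straight_grip, screwdriver, mug, tape, screw_jar, wrench, motor from where it was at the start of the episode above 0.03 m).
It also fails if it takes over 72 s, if anything falls off the work surface, if the arm or the gripper's body presses on something with over 40 N, if the wrist force passes 120 N, or if a joint passes its speed limit or range.

## Robot

A 7-joint arm with a two-finger parallel gripper is mounted at the origin on the work surface. World frame = base frame: x ahead of the robot, y to its left, z up, the work surface at z = 0. Lengths are in m, angles in rad, forces in N, time in s.
With the tool pointing down it reaches from about 0.425 to 0.925 m from the base axis. Payload 6.8 kg.
Tool frame: the origin (TCP) lies between the finger pads; the fingertips stand r.tcp_to_tips ahead of it and the grasp point (between the pads) lies 3 mm ahead of it (r.tcp_to_tips is the distance from the TCP to the fingertips, in m); z points along the fingers, y is the line along which they close (so a half turn about z gives the same grasp; the last joint's range is limited). The gripper opens to 85 mm and grips with 20 to 120 N. Pads are 22 mm wide; open, the fingers measure 114 mm over their backs; the gripper's body (76 mm by 85 mm) begins 54 mm behind the grasp point. The pads swing forward as they close: fully open they stand 13 mm farther back than shut.
Start: joints at [1.053, 0.477, 0.022, 1.555, -0.011, 1.109, -0.083], TCP at [0.269, -0.619, 0.253] pointing down, gripper open.
Joint ranges: [-2.96, 2.96], [-0.34, 2.1], [-1.41, 1.46], [0.24, 2.44], [-1.37, 4.51], [0.17, 1.92], [-2.96, 2.96]. Speed limits (rad/s): [2.39, 2.39, 3.14, 3.14, 3.14, 3.14, 3.14].

## Interface

Orientations are given as a rotation vector (axis times angle).
In Python, from bench import r gives the robot as it stands. The module is installed in compiled form; this text tells all that it offers.
- The arm moves only by the tool step_arm, never from a script. Its argument "moves" is a list of rows, each an object of numbers: "rx", "ry", "rz": the turn, a rotation vector about the tool's x, y, z in degrees; "dx", "dy", "dz": the shift along the tool's x, y, z in mm; "gripper": the opening, from -1 (shut) to 1 (fully open). In form: [{"rx": .., "ry": .., "rz": .., "dx": .., "dy": .., "dz": .., "gripper": ..}, ...]. A call has 1 to 20 rows; each row shifts and turns the commanded pose from where the row before left it, along the tool's axes as they then stand; what a row does not reach is not made up. A row lasts 1/8 s, in which the tool goes at most 62.5 mm and 10.7 degrees, less where a joint would pass 70% of its speed; a pose out of reach is approached as far as the arm can. A call is refused whole if a number of a shift passes 62.5 or a number of a turn 10.7, either way. A call with a gripper value outside its range is refused whole. The fingers move at their own pace and stop on an object; "grip_force" is the grip in N (left out, the last holds). Time passes only in rows, so rows that do not move let the fingers close. It gives the time, the measured TCP pose, the force, the opening and the grip force at its end, in the units of the state.
- r.get_obs(): the state, without advancing time (a new reading comes with each control period).
- r.grab_frame(name): name is "scene" or "top" or "wrist"; returns the picture (420x560x3 uint8, blue, green, red); there is no depth.
- r.camera_info(name): a dict with "mtx" (3x3 intrinsics, pixels), "rvec" (rotation vector, rad) and "tvec" (3), from world to camera coordinates, as OpenCV has them. Camera axes: x right, y down, z forward; pixel columns grow to the right and rows downward; lengths in m; the calibration is good to about 2 mm. A picture is of the moment at which its call begins: read the wrist's pose just before it. camera_info takes no time and is no camera call; for the wrist camera it gives the pose at the moment of the call.
- r.hand_in(): hands the job in; it is judged then, once.
The state is a dict: "clock": time; "joints": joint angles; "qvel": joint speeds; "tau": joint torques, N m; "tcp_pos": TCP position; "orientation": TCP orientation; "contact_force": force on the tool from outside, world axes, zero at the start; "moment": the same for the moment, N m; "grip_width": finger opening in m; "gripper_force": force on a finger pad.
Only numpy, scipy, OpenCV 4.12 (cv2) and the standard library are available. Lean on these libraries where they do the work, as an engineer would, in place of code of your own. Each camera call takes 0.05 s, during which the arm holds its last target. There are 200 camera calls.

## Working session

There is one attempt and no reset: what is moved stays moved. The work goes in short steps, Python scripts to look and compute and a tool call to move; the robot and the scene stay as the last step left them, time stands still between calls to the robot, and variables do not carry over. Pictures are saved under pics/ and viewed, at most 10 in all, crops included, and the job is handed in when it is done.

Besides the shell and the picture viewer there is one more tool, called after ">>>" as name(argument=value, ...) on one line, values as JSON. step_arm: Moves the arm, as the interface text tells. Its arguments: {"type":"object","properties":{"moves":{"type":"array","items":{"type":"object","properties":{"rx":{"type":"number"},"ry":{"type":"number"},"rz":{"type":"number"},"dx":{"type":"number"},"dy":{"type":"number"},"dz":{"type":"number"},"gripper":{"type":"number"}}}},"grip_force":{"type":"number"}},"required":["moves"]}

```bash
mkdir -p pics
python3 - <<'E'
from bench import r
import cv2
o=r.get_obs(); print(o, r.tcp_to_tips)
for n in("top","scene"):
    cv2.imwrite(f"pics/{n}0.png",r.grab_frame(n)); print(n,r.camera_info(n))
E
```

```text
{'clock': 0.0, 'joints': array([ 1.05290283,  0.47778792,  0.02233284,  1.55644379, -0.01153854,
        1.10929123, -0.08311384]), 'qvel': array([ 1.24007771e-04, -4.77745952e-04, -1.71140788e-04, -7.39067301e-04,
       -9.64548122e-04, -1.11059890e-03, -3.84944024e-06]), 'tau': array([-2.95776517e-04, -5.96448827e+01,  1.60740662e+00, -2.81195945e+01,
        1.24166161e-02,  9.27479676e-03,  1.97520370e-05]), 'tcp_pos': array([ 0.26871864, -0.61860922,  0.25233693]), 'orientation': array([-3.07417106e+00, -6.38847842e-01,  7.22666522e-04]), 'contact_force': array([-0.28287708,  0.43988243, -0.21608383]), 'moment': array([ 0.06113283, -0.06339855, -0.006672  ]), 'gripper_force': 0.0, 'grip_width': 0.08518853932797922} 0.022
top {'mtx': array([[400.4160394 ,   0.        , 275.50954026],
       [  0.        , 400.4160394 , 214.98827011],
       [  0.        ,   0.        ,   1.        ]]), 'rvec': array([ 2.11130584, -2.09208176,  0.23798359]), 'tvec': array([0.02565538, 0.53478107, 1.02909381])}
scene {'mtx': array([[481.40267039,   0.        , 278.51748488],
       [  0.        , 481.40267039, 211.4643173 ],
       [  0.        ,   0.        ,   1.        ]]), 'rvec': array([ 2.24958273,  1.33601263, -0.4045212 ]), 'tvec': array([-0.26065277, -0.36595322,  1.5756228 ])}
```

View pics/top0.png

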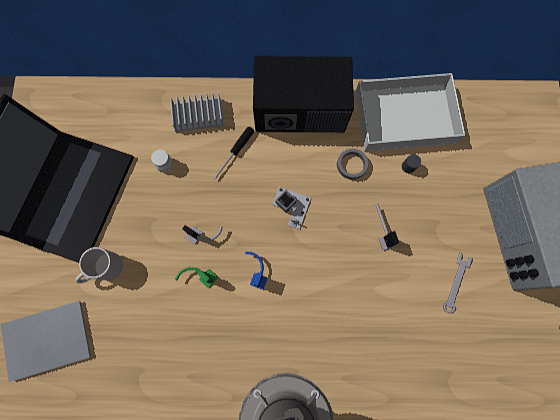

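View pics/scene0.png

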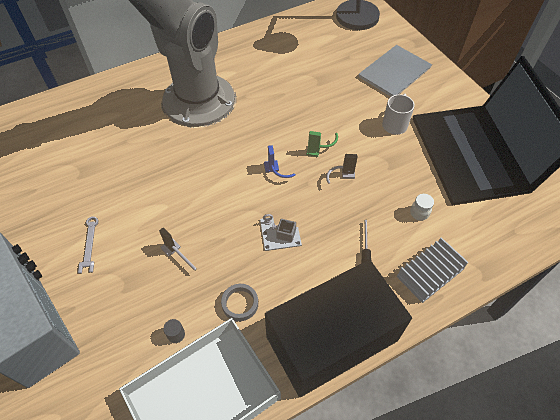

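The top view shows the black-handled curved key at about (192,235) with its prong running to (222,235). The interlock is at about (292,205) with its ring near (296,224), and the straight key is at (388,238). Blue and green look-alikes are at (258,275) and (205,277).

```bash
cat > h.py <<'E'
import numpy as np, cv2
from bench import r
def cam(n):
    c=r.camera_info(n); return c["mtx"],cv2.Rodrigues(c["rvec"])[0],c["tvec"]
def ray(n,uv,z,c=None):
    K,R,t=c or cam(n); o=-R.T@t; d=R.T@np.linalg.solve(K,[uv[0],uv[1],1]); return o+d*(z-o[2])/d[2]
def proj(n,p,c=None):
    K,R,t=c or cam(n); q=K@(R@np.array(p)+t); return q[:2]/q[2]
E
python3 - <<'E'
from h import *
im=cv2.imread("pics/top0.png"); a=im[180:260,170:330]; cv2.imwrite("pics/c1.png",cv2.resize(a,None,fx=5,fy=5,interpolation=2))
o=r.get_obs(); print(proj("top",o["tcp_pos"]),proj("scene",o["tcp_pos"]))
for n,uv,z in[("handle",(189,233),.08),("tip",(221,238),.028),("ring",(296,224),.028)]: print(n,ray("top",uv,z))
K,R,t=cam("wrist"); Rt=cv2.Rodrigues(o["orientation"])[0]; print(Rt.round(3),"cam in tool",Rt.T@(-R.T@t-o["tcp_pos"]),(Rt.T@R.T).round(3),K)
E
```

```text
[583.01030225 320.47761833] [-24.80085529 185.19245425]
handle [0.47910076 0.25881387 0.08      ]
tip [0.47527139 0.18089478 0.028     ]
ring [ 0.51674828 -0.02682477  0.028     ]
[[ 0.917  0.398 -0.001]
 [ 0.398 -0.917  0.001]
 [-0.    -0.002 -1.   ]] cam in tool [ 0.073292    0.00034892 -0.12018819] [[ 0.001 -0.958 -0.286]
 [ 1.     0.001  0.   ]
 [ 0.    -0.286  0.958]] [[302.77370471   0.         278.69145792]
 [  0.         302.77370471 207.13012279]
 [  0.           0.           1.        ]]
```

View pics/c1.png

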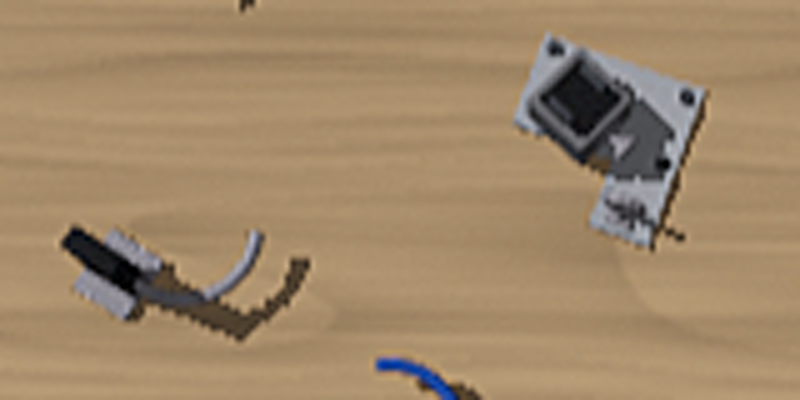

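>>> step_arm(moves=[{"dx": 27, "dy": -37}, {"dx": 27, "dy": -37}, {"dx": 27, "dy": -37}, {"dx": 27, "dy": -37}, {"dx": 27, "dy": -37}, {"dx": 27, "dy": -37}, {"dx": 35.5, "dy": -26}, {"dx": 35.5, "dy": -26}, {"dx": 35.5, "dy": -26, "dz": 15}, {"dx": 35.5, "dy": -26, "dz": 15}, {"dx": 35.5, "dy": -26, "dz": 15}, {"dx": 35.5, "dy": -26, "dz": 15}, {"dx": 35.5, "dy": -26, "dz": 15}, {"dx": 35.5, "dy": -26, "dz": 15}, {"rz": -9}, {"rz": -9}, {"rz": -9}, {"rz": -9.5}, {}, {}])

```text
invalid input at $.moves[0]: expected keys rx, ry, rz, dx, dy, dz, gripper
```

Run:
```python
from h import *
o=r.get_obs(); print(o["clock"],o["tcp_pos"],cv2.Rodrigues(o["orientation"])[0][:,0],o["contact_force"])
K,R,t=cam("wrist"); im=r.grab_frame("wrist"); np.savez("w1.npz",K=K,R=R,t=t); cv2.imwrite("pics/w1.png",im)
u,v=proj("wrist",[.517,-.027,.028]); print(u,v)
```

```text
0.1 [ 0.26871813 -0.61867657  0.25244327] [ 9.17206809e-01  3.98411412e-01 -1.25059753e-04] [-0.90637663 -1.10914092 -0.52082806]
-334.40928792190476 -447.06344135645173
```

View pics/w1.png

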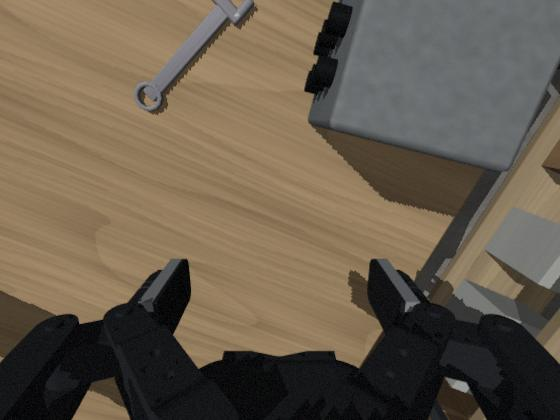

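The wrist view shows the box at the upper right, with its near corner at (310,125), so I'll move along -y first. All keys are required in every row.

>>> step_arm(moves=[{"rx": 0, "ry": 0, "rz": 0, "dx": 0, "dy": -50, "dz": 0, "gripper": 1}, {"rx": 0, "ry": 0, "rz": 0, "dx": 0, "dy": -50, "dz": 0, "gripper": 1}, {"rx": 0, "ry": 0, "rz": 0, "dx": 0, "dy": -50, "dz": 0, "gripper": 1}, {"rx": 0, "ry": 0, "rz": 0, "dx": 41, "dy": -26, "dz": 0, "gripper": 1}, {"rx": 0, "ry": 0, "rz": 0, "dx": 41, "dy": -26, "dz": 0, "gripper": 1}, {"rx": 0, "ry": 0, "rz": 0, "dx": 41, "dy": -26, "dz": 0, "gripper": 1}, {"rx": 0, "ry": 0, "rz": 0, "dx": 41, "dy": -26, "dz": 0, "gripper": 1}, {"rx": 0, "ry": 0, "rz": 0, "dx": 41, "dy": -26, "dz": 0, "gripper": 1}, {"rx": 0, "ry": 0, "rz": 0, "dx": 41, "dy": -26, "dz": 15, "gripper": 1}, {"rx": 0, "ry": 0, "rz": 0, "dx": 41, "dy": -26, "dz": 15, "gripper": 1}, {"rx": 0, "ry": 0, "rz": 0, "dx": 41, "dy": -26, "dz": 15, "gripper": 1}, {"rx": 0, "ry": 0, "rz": 0, "dx": 41, "dy": -26, "dz": 15, "gripper": 1}, {"rx": 0, "ry": 0, "rz": 0, "dx": 41, "dy": -26, "dz": 15, "gripper": 1}, {"rx": 0, "ry": 0, "rz": 0, "dx": 41, "dy": -26, "dz": 15, "gripper": 1}, {"rx": 0, "ry": 0, "rz": -9, "dx": 0, "dy": 0, "dz": 0, "gripper": 1}, {"rx": 0, "ry": 0, "rz": -9, "dx": 0, "dy": 0, "dz": 0, "gripper": 1}, {"rx": 0, "ry": 0, "rz": -9, "dx": 0, "dy": 0, "dz": 0, "gripper": 1}, {"rx": 0, "ry": 0, "rz": -9.5, "dx": 0, "dy": 0, "dz": 0, "gripper": 1}, {"rx": 0, "ry": 0, "rz": 0, "dx": 0, "dy": 0, "dz": 0, "gripper": 1}, {"rx": 0, "ry": 0, "rz": 0, "dx": 0, "dy": 0, "dz": 0, "gripper": 1}])

```text
clock: 2.65
tcp_pos: [0.5088, -0.0396, 0.1632]
orientation: [-2.724, -1.566, 0.0]
contact_force: [0.1, 0.1, -0.3]
grip_width: 0.0856
gripper_force: 0.0
```

Run:
```python
from h import *
o=r.get_obs(); print(o["clock"],o["tcp_pos"],cv2.Rodrigues(o["orientation"])[0][:,0],o["contact_force"])
K,R,t=cam("wrist"); im=r.grab_frame("wrist"); np.savez("w1.npz",K=K,R=R,t=t); cv2.imwrite("pics/w1.png",im)
u,v=proj("wrist",[.517,-.027,.028]); print(u,v)
```

```text
2.65 [ 0.50882859 -0.0396408   0.16321985] [ 5.03263662e-01  8.64132909e-01 -4.38574717e-05] [ 0.06801946  0.11908102 -0.34247507]
278.8599869008242 186.7388734366186
```

View pics/w1.png

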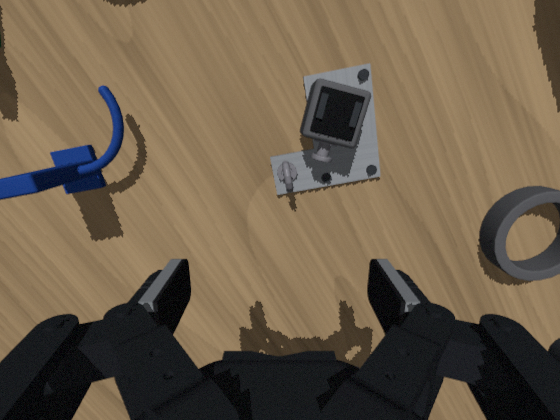

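The wrist view shows the interlock plate with corners at about (272,157), (276,194), (381,178) and (371,66). The ring is near (287,175), and the plunger head near (322,150).

Run:
```python
from h import *
d=np.load("w1.npz"); c=(d["K"],d["R"],d["t"]); im=cv2.imread("pics/w1.png")
# plate fit from corners
hsv=cv2.cvtColor(im,cv2.COLOR_BGR2HSV); m=((hsv[...,1]<45)&(hsv[...,2]>110)).astype(np.uint8)*255
m[:50]=0;m[215:]=0;m[:,:255]=0;m[:,400:]=0
pts=cv2.findNonZero(m)
hull=cv2.convexHull(pts); ap=cv2.approxPolyDP(hull,3,True)[:,0]; print(ap.tolist())
for p in ap: print(ray("",p,.005,c)*1e3)
cv2.imwrite("pics/c2.png",cv2.resize(im[60:210,255:395],None,fx=4,fy=4,interpolation=2))
```

```text
[[379, 176], [277, 194], [270, 157], [304, 76], [370, 64]]
[600.12483214 -69.54755574   5.        ]
[509.29815759 -36.7555263    5.        ]
[521.32533686  -3.42001215   5.        ]
[581.18060029  40.97351561   5.        ]
[633.66288605  21.26834093   5.        ]
```

View pics/c2.png

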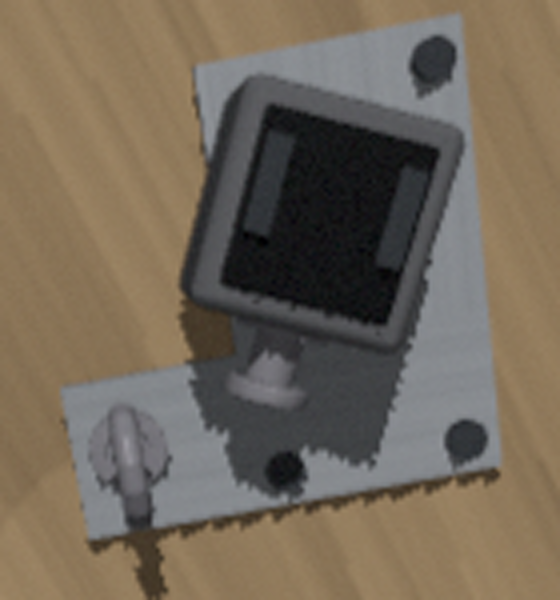

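Run:
```python
from h import *
d=np.load("w1.npz"); c=(d["K"],d["R"],d["t"])
px=[(379.5,177),(277.5,195),(270.8,156.5),(303.8,76.3),(370.3,63.3)]
L=np.array([(85,-20),(-13,-20),(-13,16),(28,78),(85,78)])/1e3
W=np.array([ray("",p,.005,c)[:2] for p in px])
lc,wc=L.mean(0),W.mean(0); U,S,V=np.linalg.svd((L-lc).T@(W-wc)); R=(U@V).T
t=wc-R@lc; yaw=np.degrees(np.arctan2(R[1,0],R[0,0])); print("ring",t,yaw,"res",((L@R.T+t-W)*1e3).round(1))
for y,z in((13.75,28),(-13.75,28),(0,41.75),(0,28)): print(y,z,((proj("",[*(R@[0,y/1e3]+t),z/1e3],c)-[255,60])*4).round())
for q in(30,40,20): print((R@np.array([q,0])/1e3+t))
```

```text
ring [ 0.52797397 -0.02296953] -19.93312552097188 res [[ 0.9 -0.1]
 [-0.3  0.5]
 [-1.  -0.1]
 [-0.  -0. ]
 [ 0.4 -0.3]]
13.75 28 [119. 402.]
-13.75 28 [141. 527.]
0 41.75 [132. 478.]
0 28 [130. 466.]
[ 0.5561767  -0.03319722]
[ 0.56557762 -0.03660646]
[ 0.54677579 -0.02978799]
```

>>> step_arm(moves=[{"rx": 0, "ry": 0, "rz": 0, "dx": 39, "dy": -35, "dz": 0, "gripper": 1}, {"rx": 0, "ry": 0, "rz": 0, "dx": 39, "dy": -35, "dz": 0, "gripper": 1}, {"rx": 0, "ry": 0, "rz": 0, "dx": 39, "dy": -35, "dz": 0, "gripper": 1}, {"rx": 0, "ry": 0, "rz": 0, "dx": 39, "dy": -35, "dz": 0, "gripper": 1}, {"rx": 0, "ry": 0, "rz": 0, "dx": 38, "dy": -36, "dz": 0, "gripper": 1}, {"rx": 0, "ry": 0, "rz": 0, "dx": 0, "dy": 0, "dz": 0, "gripper": 1}, {"rx": 0, "ry": 0, "rz": 0, "dx": 0, "dy": 0, "dz": 0, "gripper": 1}, {"rx": 0, "ry": 0, "rz": 0, "dx": 0, "dy": 0, "dz": 0, "gripper": 1}])

```text
clock: 3.7
tcp_pos: [0.4541, 0.2148, 0.1631]
orientation: [2.723, 1.566, -0.001]
contact_force: [0.0, -0.7, -0.0]
grip_width: 0.0854
gripper_force: 0.0
```

Run:
```python
from h import *
o=r.get_obs(); print(o["clock"],o["tcp_pos"],cv2.Rodrigues(o["orientation"])[0][:,0],o["contact_force"])
K,R,t=cam("wrist"); im=r.grab_frame("wrist"); np.savez("w2.npz",K=K,R=R,t=t); cv2.imwrite("pics/w2.png",im)
cv2.imwrite("pics/c3.png",cv2.resize(im[60:260,170:400],None,fx=3,fy=3,interpolation=2))
```

```text
3.7 [0.45405249 0.21478633 0.16308692] [ 0.50294706  0.86431665 -0.00099402] [ 0.03085496 -0.68369286 -0.02340684]
```

View pics/c3.png

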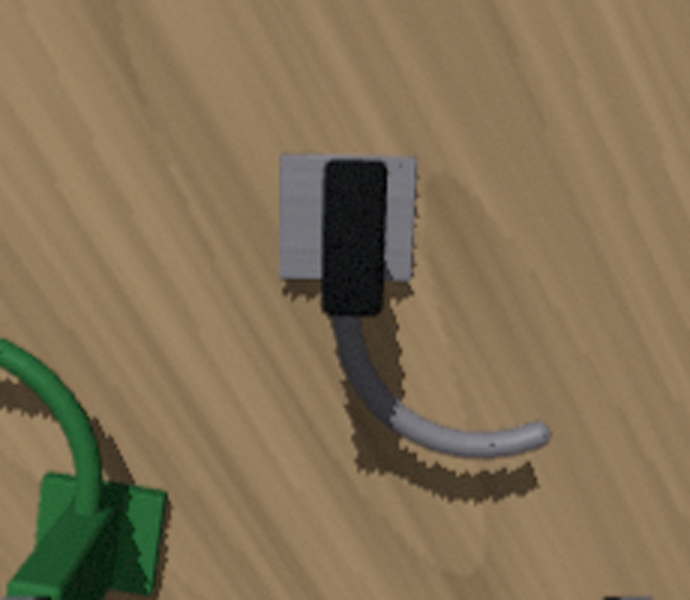

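The crop shows the curved key cleanly. The foot corners are at crop pixels (281,155), (415,156), (280,279) and (413,279), the handle top spans (323–386, 162–314), and the prong's tip ends at (548,432).

```bash
cat >> h.py <<'E'
def fit(L,W):
    L,W=np.array(L),np.array(W); lc,wc=L.mean(0),W.mean(0); U,S,V=np.linalg.svd((L-lc).T@(W-wc)); R=(U@V).T
    return R,wc-R@lc,np.degrees(np.arctan2(R[1,0],R[0,0])),((L@R.T+wc-R@lc-W)*1e3).round(1)
E
python3 - <<'E'
from h import *
d=np.load("w2.npz"); c=(d["K"],d["R"],d["t"])
f=lambda p:np.array(p)/3+[170,60]
A=[((281,155),.008,(-19,-20)),((415,156),.008,(-19,20)),((280,279),.008,(17,-20)),((413,279),.008,(17,20))]
B=[((325,162),.08,(-17,-7)),((386,162),.08,(-17,7)),((323,312),.08,(17,-7)),((382,314),.08,(17,7))]
for S in(A,B,A+B):
    R,t,y,res=fit([np.array(s[2])/1e3 for s in S],[ray("",f(s[0]),s[1],c)[:2] for s in S]); print(t,y,res.tolist())
    for a in(90,115,115+5.7):
        a=np.radians(a); p=R@np.array([.022+.04*np.sin(a),.04-.04*np.cos(a)])+t
        print(((proj("",[*p,.028],c)-[170,60])*3).round(),p)
E
```

```text
[0.48920253 0.26162951] -120.39986446289622 [[-0.4, 0.6], [0.7, 0.0], [-0.1, -0.2], [-0.2, -0.4]]
[483. 443.] [0.49232916 0.18791232]
[541. 431.] [0.50880619 0.18259043]
[554. 425.] [0.51277996 0.18241346]
[0.48917012 0.26189884] -120.83811617143411 [[0.1, 1.0], [0.8, 0.4], [-0.8, -0.6], [-0.0, -0.8]]
[480. 444.] [0.4917328  0.18815989]
[539. 432.] [0.50816865 0.18271212]
[551. 426.] [0.51214095 0.18250477]
[0.48918527 0.2617648 ] -120.54056642481082 [[-0.4, 0.7], [0.7, 0.1], [-0.1, 0.0], [-0.2, -0.3], [-0.0, 0.9], [0.8, 0.3], [-0.8, -0.8], [0.1, -0.9]]
[482. 443.] [0.49213086 0.18804015]
[540. 431.] [0.50859477 0.18267781]
[553. 425.] [0.51256809 0.18249109]
```

Run:
```python
from h import *
for p in([.528,-.023,.0418],[.528,-.023,.028],[.5127,.1825,.028],[.4892,.2618,.08]): print((proj("top",p)-[170,180])*5, proj("scene",p))
R=cv2.Rodrigues(np.array([0,0,np.radians(-20)]))[0]
print([((proj("top",R@np.array(q)+[.528,-.023,0])-[170,180])*5).round().tolist() for q in([.085,-.02,.005],[-.013,-.02,.005],[.085,.078,.005],[.028,.078,.005])])
im=cv2.imread("pics/scene0.png"); cv2.imwrite("pics/c4.png",cv2.resize(im[140:260,240:370],None,fx=5,fy=5,interpolation=2))
```

```text
[624.29283128 194.95152065] [267.5764967  214.41454781]
[623.11483798 200.23575732] [267.69908781 217.20788234]
[254.7773419  223.72404429] [329.90950227 183.5574917 ]
[ 90.46231716 246.18568402] [351.27739074 155.43737683]
[[704.0, 86.0], [646.0, 242.0], [545.0, 29.0], [511.0, 118.0]]
```

>>> step_arm(moves=[{"rx": 0, "ry": 0, "rz": -10, "dx": 0, "dy": 0, "dz": 0, "gripper": 1}, {"rx": 0, "ry": 0, "rz": -10, "dx": 0, "dy": 0, "dz": 0, "gripper": 1}, {"rx": 0, "ry": 0, "rz": -10, "dx": 0, "dy": 0, "dz": 0, "gripper": 1}, {"rx": 0, "ry": 0, "rz": -10, "dx": 0, "dy": 0, "dz": 0, "gripper": 1}, {"rx": 0, "ry": 0, "rz": -10, "dx": 0, "dy": 0, "dz": 0, "gripper": 1}, {"rx": 0, "ry": 0, "rz": -10, "dx": 0, "dy": 0, "dz": 0, "gripper": 1}, {"rx": 0, "ry": 0, "rz": -10, "dx": 0, "dy": 0, "dz": 0, "gripper": 1}, {"rx": 0, "ry": 0, "rz": -10, "dx": 0, "dy": 0, "dz": 0, "gripper": 1}, {"rx": 0, "ry": 0, "rz": 0, "dx": 0, "dy": 0, "dz": 0, "gripper": 1}, {"rx": 0, "ry": 0, "rz": 0, "dx": 0, "dy": 0, "dz": 0, "gripper": 1}])

```text
clock: 5.0
tcp_pos: [0.4538, 0.2158, 0.1632]
orientation: [1.082, 2.949, -0.0]
contact_force: [-0.0, -0.3, 0.8]
grip_width: 0.0855
gripper_force: 0.0
```

Run:
```python
from h import *
o=r.get_obs(); X=cv2.Rodrigues(o["orientation"])[0]; print(o["clock"],o["tcp_pos"],X[:,0])
K,R,t=cam("wrist"); im=r.grab_frame("wrist"); cv2.imwrite("pics/w3.png",im)
d=np.load("w2.npz")
Q=[]
for im,c in((cv2.imread("pics/w2.png"),(d["K"],d["R"],d["t"])),(im,(K,R,t))):
    m=(im.max(2)<40).astype(np.uint8); m=cv2.morphologyEx(m,cv2.MORPH_OPEN,np.ones((5,5)))
    u,v=proj("",[.4892,.2618,.08],c); n,l,s,ce=cv2.connectedComponentsWithStats(m)
    k=min(range(1,n),key=lambda i:np.hypot(*(ce[i]-[u,v]))); 
    cn=max(cv2.findContours((l==k).astype(np.uint8),0,2)[0],key=cv2.contourArea); rc=cv2.minAreaRect(cn)
    p=ray("",rc[0],.08,c); print(u,v,s[k],rc,p); Q.append(p[:2])
    w=[ray("",q,.08,c)[:2] for q in cv2.boxPoints(rc)]; print([np.linalg.norm(w[i]-w[i-1]).round(4) for i in range(4)])
```

```text
5.0 [0.4538297  0.21578908 0.16323527] [-7.62747803e-01  6.46696038e-01 -1.52432402e-04]
288.10399794468236 139.8642204673545 [ 278  114   21   52 1027] ((288.0, 139.5), (51.0, 20.0), 90.0) [0.48925668 0.26203785 0.08      ]
[np.float64(0.0328), np.float64(0.0128), np.float64(0.0328), np.float64(0.0135)]
360.02626931685256 219.15674388653645 [ 322  185   61   44 1880] ((352.4899597167969, 205.9299774169922), (41.29503631591797, 57.841339111328125), 81.8698959350586) [0.47782995 0.26351584 0.08      ]
[np.float64(0.0306), np.float64(0.0394), np.float64(0.0304), np.float64(0.041)]
```

Run:
```python
from h import *
im=cv2.imread("pics/w3.png")
cv2.imwrite("pics/c5.png",cv2.convertScaleAbs(cv2.resize(im[160:300,290:450],None,fx=4,fy=4,interpolation=2),alpha=2.0))
```

```text
(no output)
```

View pics/c5.png

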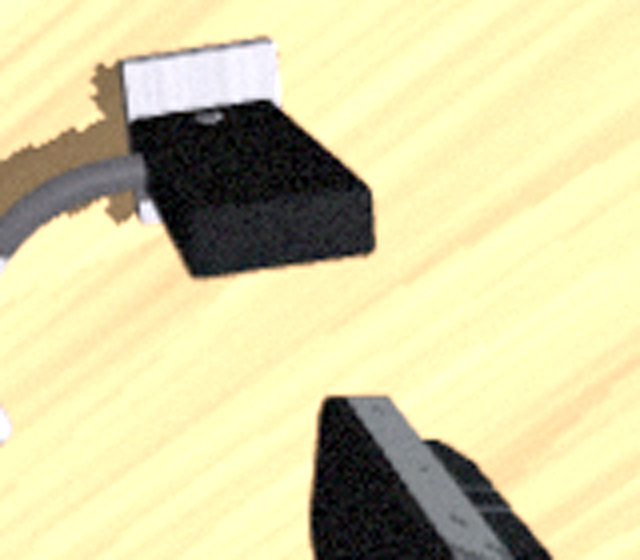

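The crop shows the handle top at crop pixels (187,202), (372,186), (375,250) and (195,277), with the foot edge from (122,60) to (272,40).

Run:
```python
from h import *
c=cam("wrist"); f=lambda p:np.array(p)/4+[290,160]
B=[((187,202),.08,(17,-7)),((372,186),.08,(-17,-7)),((375,250),.08,(-17,7)),((195,277),.08,(17,7))]
A=B+[((122,60),.008,(17,-20)),((272,40),.008,(-19,-20))]
for S in(B,A):
    R,t,y,res=fit([np.array(s[2])/1e3 for s in S],[ray("",f(s[0]),s[1],c)[:2] for s in S]); print(t,y,res.tolist())
    T=lambda a:np.array([[np.cos(a),np.sin(a)],[np.sin(a),-np.cos(a)]])
    D=T(np.radians(59.8))-T(np.radians(139.7))
    # p_true = p_meas + T b
    print("b tool mm",np.linalg.solve(D,t-np.array([.4892,.2618]))*1e3)
```

```text
[0.48820065 0.26312343] -122.78967835983973 [[-0.2, -0.7], [-0.4, 1.4], [1.2, 0.1], [-0.6, -0.8]]
b tool mm [-0.59240942 -1.14741861]
[0.4882795  0.26279572] -122.13981291932565 [[-0.0, -1.2], [-0.5, 1.1], [1.2, -0.0], [-0.3, -1.2], [-0.5, -0.0], [0.2, 1.3]]
b tool mm [-0.57511404 -0.88552375]
```

>>> step_arm(moves=[{"rx": 0, "ry": 0, "rz": 10, "dx": 0, "dy": 0, "dz": 0, "gripper": 1}, {"rx": 0, "ry": 0, "rz": 10, "dx": 0, "dy": 0, "dz": 0, "gripper": 1}, {"rx": 0, "ry": 0, "rz": 10, "dx": 0, "dy": 0, "dz": 0, "gripper": 1}, {"rx": 0, "ry": 0, "rz": 10, "dx": 0, "dy": 0, "dz": 0, "gripper": 1}, {"rx": 0, "ry": 0, "rz": 10, "dx": 0, "dy": 0, "dz": 0, "gripper": 1}, {"rx": 0, "ry": 0, "rz": 10, "dx": 0, "dy": 0, "dz": 0, "gripper": 1}, {"rx": 0, "ry": 0, "rz": 10, "dx": 0, "dy": 0, "dz": 0, "gripper": 1}, {"rx": 0, "ry": 0, "rz": 10.4, "dx": 0, "dy": 0, "dz": 0, "gripper": 1}, {"rx": 0, "ry": 0, "rz": 0, "dx": 28.5, "dy": 3.2, "dz": 0, "gripper": 1}, {"rx": 0, "ry": 0, "rz": 0, "dx": 28.5, "dy": 3.2, "dz": 0, "gripper": 1}, {"rx": 0, "ry": 0, "rz": 0, "dx": 0, "dy": 0, "dz": 20, "gripper": 1}, {"rx": 0, "ry": 0, "rz": 0, "dx": 0, "dy": 0, "dz": 0, "gripper": 1}, {"rx": 0, "ry": 0, "rz": 0, "dx": 0, "dy": 0, "dz": 0, "gripper": 1}])

```text
clock: 6.68
tcp_pos: [0.4874, 0.2615, 0.143]
orientation: [2.727, 1.559, -0.002]
contact_force: [-0.7, 0.4, -0.0]
grip_width: 0.0853
gripper_force: 0.0
```

>>> step_arm(moves=[{"rx": 0, "ry": 0, "rz": 0, "dx": 0, "dy": 0, "dz": 30, "gripper": 1}, {"rx": 0, "ry": 0, "rz": 0, "dx": 0, "dy": 0, "dz": 25, "gripper": 1}, {"rx": 0, "ry": 0, "rz": 0, "dx": 0, "dy": 0, "dz": 15, "gripper": 1}, {"rx": 0, "ry": 0, "rz": 0, "dx": 0, "dy": 0, "dz": 0, "gripper": 0}, {"rx": 0, "ry": 0, "rz": 0, "dx": 0, "dy": 0, "dz": 0, "gripper": -0.4}, {"rx": 0, "ry": 0, "rz": 0, "dx": 0, "dy": 0, "dz": 0, "gripper": -0.6}, {"rx": 0, "ry": 0, "rz": 0, "dx": 0, "dy": 0, "dz": 0, "gripper": -1}, {"rx": 0, "ry": 0, "rz": 0, "dx": 0, "dy": 0, "dz": 0, "gripper": -1}, {"rx": 0, "ry": 0, "rz": 0, "dx": 0, "dy": 0, "dz": 0, "gripper": -1}, {"rx": 0, "ry": 0, "rz": 0, "dx": 0, "dy": 0, "dz": 0, "gripper": -1}], grip_force=100)

```text
clock: 7.92
tcp_pos: [0.4886, 0.2628, 0.0742]
orientation: [2.726, 1.561, 0.003]
contact_force: [-0.4, 0.0, 6.3]
grip_width: 0.0125
gripper_force: 98.4
```

>>> step_arm(moves=[{"rx": 0, "ry": 0, "rz": 0, "dx": 0, "dy": 0, "dz": -5, "gripper": -1}, {"rx": 0, "ry": 0, "rz": 0, "dx": 0, "dy": 0, "dz": -20, "gripper": -1}, {"rx": 0, "ry": 0, "rz": 0, "dx": 0, "dy": 0, "dz": -30, "gripper": -1}, {"rx": 0, "ry": 0, "rz": 0, "dx": 0, "dy": 0, "dz": -5, "gripper": -1}, {"rx": 0, "ry": 0, "rz": 0, "dx": 0, "dy": 0, "dz": 0, "gripper": -1}, {"rx": 0, "ry": 0, "rz": 0, "dx": 0, "dy": 0, "dz": 0, "gripper": -1}])

```text
clock: 8.68
tcp_pos: [0.4874, 0.2618, 0.1324]
orientation: [2.726, 1.561, -0.003]
contact_force: [0.3, -0.2, -3.1]
grip_width: 0.0125
gripper_force: 97.8
```

```bash
cat >> h.py <<'E'
RING=np.array([.5268,-.0230]); RY=-20.; OX=-.0005   # OX: key origin in tool x
def rot(d): a=np.radians(d); return np.array([[np.cos(a),-np.sin(a)],[np.sin(a),np.cos(a)]])
def target(phi):
    C=RING+rot(RY)@[0,.04]; k=RY-phi; K=C-rot(k)@[.022,.04]; return K+rot(k)@[OX,0], (k+180+180)%360-180
def pose():
    o=r.get_obs(); X=cv2.Rodrigues(o["orientation"])[0]; return o,X,np.degrees(np.arctan2(X[1,0],X[0,0]))
def delta(phi,z):
    o,X,y=pose(); p,yt=target(phi); d=np.array([*p,z])-o["tcp_pos"]
    print("t",o["clock"],"pos",o["tcp_pos"].round(4),"yaw",y.round(2),"tilt",X[:,2].round(4),"F",o["contact_force"].round(1),"target",p.round(4),yt,"tool d mm",(X.T@d*1e3).round(1),"rz",round(y-yt,1))
def now():  # key points from TCP
    o,X,y=pose(); k=y-180; K=o["tcp_pos"][:2]-rot(k)@[OX,0]
    f=lambda a:K+rot(k)@[.022+.04*np.sin(np.radians(a)),.04-.04*np.cos(np.radians(a))]
    return {a:((rot(-RY)@(f(a)-RING))*1e3).round(1).tolist() for a in(115,85,55)}
E
python3 - <<'E'
from h import *
delta(140,.1345); print(now()); print(r.get_obs()["joints"].round(2), r.get_obs()["grip_width"])
p1,y1=target(140);p2,y2=target(137);d=p2-p1;a=np.radians(y1);print("row for 3deg",d@[np.cos(a),np.sin(a)]*1e3,d@[np.sin(a),-np.cos(a)]*1e3)
E
```

```text
t 8.675 pos [0.4874 0.2618 0.1324] yaw 59.58 tilt [-0.0015 -0.001  -1.    ] F [ 0.3 -0.2 -3.1] target [0.5479 0.0599] 20.0 tool d mm [-143.5  154.5   -2. ] rz 39.6
{115: [-89.1, 186.1], 85: [-109.9, 186.2], 55: [-127.7, 196.7]}
[-0.17  0.49 -0.55  1.92  0.34  0.83 -1.44] 0.012481703623082322
row for 3deg -2.1242737177397943 -1.1227404056491768
```

>>> step_arm(moves=[{"rx": 0, "ry": 0, "rz": 0, "dx": -14, "dy": 15, "dz": -1, "gripper": -1}, {"rx": 0, "ry": 0, "rz": 0, "dx": -26, "dy": 28, "dz": -1, "gripper": -1}, {"rx": 0, "ry": 0, "rz": 0, "dx": -32, "dy": 34, "dz": 0, "gripper": -1}, {"rx": 0, "ry": 0, "rz": 0, "dx": -32, "dy": 34, "dz": 0, "gripper": -1}, {"rx": 0, "ry": 0, "rz": 0, "dx": -26, "dy": 28, "dz": 0, "gripper": -1}, {"rx": 0, "ry": 0, "rz": 0, "dx": -13.5, "dy": 15.5, "dz": 0, "gripper": -1}, {"rx": 0, "ry": 0, "rz": 6, "dx": 0, "dy": 0, "dz": 0, "gripper": -1}, {"rx": 0, "ry": 0, "rz": 9, "dx": 0, "dy": 0, "dz": 0, "gripper": -1}, {"rx": 0, "ry": 0, "rz": 9.6, "dx": 0, "dy": 0, "dz": 0, "gripper": -1}, {"rx": 0, "ry": 0, "rz": 9, "dx": 0, "dy": 0, "dz": 0, "gripper": -1}, {"rx": 0, "ry": 0, "rz": 6, "dx": 0, "dy": 0, "dz": 0, "gripper": -1}, {"rx": 0, "ry": 0, "rz": 0, "dx": 0, "dy": 0, "dz": 0, "gripper": -1}, {"rx": 0, "ry": 0, "rz": 0, "dx": 0, "dy": 0, "dz": 0, "gripper": -1}])

```text
clock: 10.3
tcp_pos: [0.5482, 0.0604, 0.1348]
orientation: [-3.093, -0.548, 0.002]
contact_force: [0.0, -0.8, -2.1]
grip_width: 0.0123
gripper_force: 97.7
```

Run:
```python
from h import *
delta(140,.0775); print(now())
```

```text
t 10.3 pos [0.5482 0.0604 0.1348] yaw 20.11 tilt [-1.e-03 -2.e-04 -1.e+00] F [ 0.  -0.8 -2.1] target [0.5479 0.0599] 20.0 tool d mm [-0.4  0.5 57.3] rz 0.1
{115: [-16.7, 4.3], 85: [-32.6, 17.6], 55: [-39.7, 37.1]}
```

>>> step_arm(moves=[{"rx": 0, "ry": 0, "rz": 0, "dx": 0, "dy": 0, "dz": 15, "gripper": -1}, {"rx": 0, "ry": 0, "rz": 0, "dx": 0, "dy": 0, "dz": 20, "gripper": -1}, {"rx": 0, "ry": 0, "rz": 0, "dx": 0, "dy": 0, "dz": 15, "gripper": -1}, {"rx": 0, "ry": 0, "rz": 0, "dx": -0.4, "dy": 0.5, "dz": 8.5, "gripper": -1}, {"rx": 0, "ry": 0, "rz": 0, "dx": 0, "dy": 0, "dz": 0, "gripper": -1}, {"rx": 0, "ry": 0, "rz": 0, "dx": 0, "dy": 0, "dz": 0, "gripper": -1}])

```text
clock: 11.05
tcp_pos: [0.5488, 0.0599, 0.0773]
orientation: [3.094, 0.545, 0.001]
contact_force: [-0.2, 0.5, -2.8]
grip_width: 0.0125
gripper_force: 97.7
```

Run:
```python
from h import *
delta(140,.0762); print(now())
im=r.grab_frame("top"); cv2.imwrite("pics/t2.png",im); im2=r.grab_frame("scene"); cv2.imwrite("pics/s2.png",im2)
a=cv2.resize(im[180:250,250:330],None,fx=7,fy=7,interpolation=2); b=cv2.resize(im2[185:255,235:315],None,fx=7,fy=7,interpolation=2)
K=np.hstack([a,b]); cv2.imwrite("pics/c6.png",cv2.resize(K,(800,350)))
```

```text
t 11.05 pos [0.5488 0.0599 0.0773] yaw 19.98 tilt [ 9.e-04  1.e-04 -1.e+00] F [-0.2  0.5 -2.8] target [0.5479 0.0599] 20.0 tool d mm [-0.8 -0.3  1.1] rz -0.0
{115: [-16.2, 4.1], 85: [-32.0, 17.4], 55: [-39.1, 36.8]}
```

View pics/c6.png

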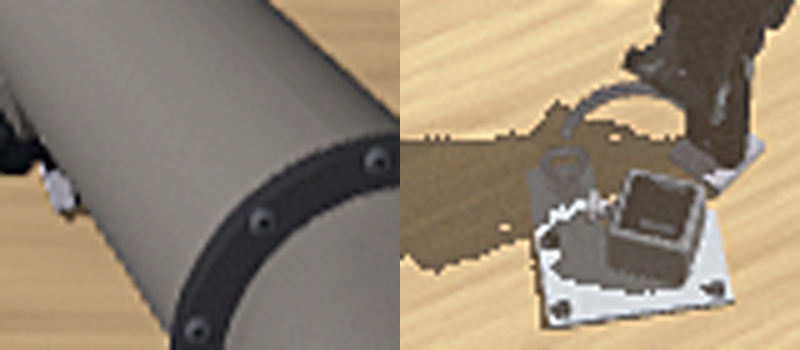

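The scene crop shows the prong tip at about (568,135) in front of the ring, whose outline spans x 540–592 and centres on about (566,160). In the top view the arm blocks everything.

```bash
python3 - <<'E'
from h import *
f=lambda p:((proj("scene",p)-[235,185])*5+[400,0]).round(1)
o,X,y=pose(); k=y-180; K=o["tcp_pos"][:2]-rot(k)@[OX,0]; zz=.028+o["tcp_pos"][2]-.0742
for a in(115,85): print(a,f([*(K+rot(k)@[.022+.04*np.sin(np.radians(a)),.04-.04*np.cos(np.radians(a))]),zz]))
print("ring",f([*RING,.028]),f([*(RING+rot(RY)@[0,.01375]),.028]),f([*(RING-rot(RY)@[0,.01375]),.028]),f([*RING,.0418]),"dx 1mm ring y",f([*(RING+rot(RY)@[0,.001]),.028]))
E
python3 - <<'E'
import cv2
im=cv2.imread("pics/s2.png")[195:230,260:300]
cv2.imwrite("pics/c7.png",cv2.convertScaleAbs(cv2.resize(im,None,fx=16,fy=16,interpolation=2),alpha=1.6))
E
```

```text
115 [565.8 130.3]
85 [586.1 103.1]
ring [562.5 159.4] [587.8 156.1] [537.  162.6] [561.8 145.4] dx 1mm ring y [564.3 159.1]
```

View pics/c7.png

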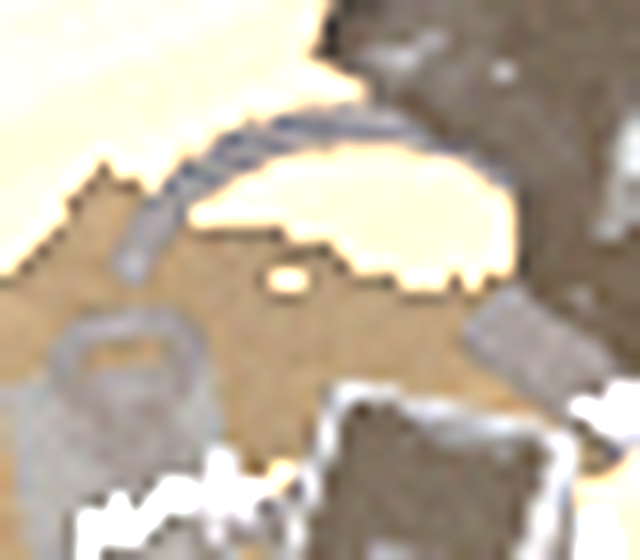

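The close crop puts the tip end at (130,275), while the ring spans 52–208 and so centres on 130. The ring is therefore about 1.5 mm further along +y than planned, so I'll shift the plan by 1.2 mm.

```bash
sed -i 's/^RING=.*; RY/RING=np.array([.5272,-.0219]); RY/' h.py
python3 - <<'E'
from h import *
delta(140,.0762); print(now())
E
```

```text
t 11.15 pos [0.5489 0.0599 0.0775] yaw 19.98 tilt [ 1.4e-03  2.0e-04 -1.0e+00] F [ 0.7 -0.4 -2. ] target [0.5483 0.061 ] 20.0 tool d mm [-0.2 -1.2  1.3] rz -0.0
{115: [-16.1, 2.9], 85: [-31.9, 16.3], 55: [-39.0, 35.7]}
```

>>> step_arm(moves=[{"rx": 0, "ry": 0, "rz": 0, "dx": -0.2, "dy": -1.2, "dz": 1.2, "gripper": -1}, {"rx": 0, "ry": 0, "rz": 0, "dx": 0, "dy": 0, "dz": 0, "gripper": -1}, {"rx": 0, "ry": 0, "rz": -3, "dx": -2.12, "dy": -1.12, "dz": 0, "gripper": -1}, {"rx": 0, "ry": 0, "rz": -3, "dx": -2.12, "dy": -1.12, "dz": 0, "gripper": -1}, {"rx": 0, "ry": 0, "rz": -3, "dx": -2.12, "dy": -1.12, "dz": 0, "gripper": -1}, {"rx": 0, "ry": 0, "rz": -3, "dx": -2.12, "dy": -1.12, "dz": 0, "gripper": -1}, {"rx": 0, "ry": 0, "rz": -3, "dx": -2.12, "dy": -1.12, "dz": 0, "gripper": -1}, {"rx": 0, "ry": 0, "rz": -3, "dx": -2.12, "dy": -1.12, "dz": 0, "gripper": -1}, {"rx": 0, "ry": 0, "rz": 0, "dx": 0, "dy": 0, "dz": 0, "gripper": -1}, {"rx": 0, "ry": 0, "rz": 0, "dx": 0, "dy": 0, "dz": 0, "gripper": -1}])

```text
clock: 12.4
tcp_pos: [0.5336, 0.061, 0.0757]
orientation: [2.971, 1.021, 0.0]
contact_force: [0.1, -0.3, -3.0]
grip_width: 0.0126
gripper_force: 97.8
```

Run:
```python
from h import *
delta(122,.0757); print(now())
```

```text
t 12.4 pos [0.5336 0.061  0.0757] yaw 37.92 tilt [ 3.e-04  0.e+00 -1.e+00] F [ 0.1 -0.3 -3. ] target [0.534  0.0611] 38.0 tool d mm [ 0.4  0.2 -0. ] rz -0.1
{115: [-5.3, 0.0], 85: [-24.5, 7.8], 55: [-37.3, 24.2]}
```

>>> step_arm(moves=[{"rx": 0, "ry": 0, "rz": -2, "dx": -1.42, "dy": -0.74, "dz": 0, "gripper": -1}, {"rx": 0, "ry": 0, "rz": -2, "dx": -1.42, "dy": -0.74, "dz": 0, "gripper": -1}, {"rx": 0, "ry": 0, "rz": -2, "dx": -1.42, "dy": -0.74, "dz": 0, "gripper": -1}, {"rx": 0, "ry": 0, "rz": -2, "dx": -1.42, "dy": -0.74, "dz": 0, "gripper": -1}, {"rx": 0, "ry": 0, "rz": -2, "dx": -1.42, "dy": -0.74, "dz": 0, "gripper": -1}, {"rx": 0, "ry": 0, "rz": 0, "dx": 0, "dy": 0, "dz": 0, "gripper": -1}])

```text
clock: 13.15
tcp_pos: [0.5255, 0.0588, 0.0756]
orientation: [-2.87, -1.278, 0.0]
contact_force: [-0.2, 0.8, -2.2]
grip_width: 0.0124
gripper_force: 97.8
```

Run:
```python
from h import *
delta(112,.0757); print(now(),pose()[0]["moment"])
```

```text
t 13.15 pos [0.5255 0.0588 0.0756] yaw 48.0 tilt [-1.e-04  0.e+00 -1.e+00] F [-0.2  0.8 -2.2] target [0.5262 0.0592] 48.0 tool d mm [ 0.7  0.3 -0.1] rz -0.0
{115: [1.6, -0.5], 85: [-18.7, 3.8], 55: [-34.1, 17.7]} [ 0.0778171  -0.01693635  0.00352946]
```

>>> step_arm(moves=[{"rx": 0, "ry": 0, "rz": -2, "dx": -1.12, "dy": -0.54, "dz": 0, "gripper": -1}, {"rx": 0, "ry": 0, "rz": -2, "dx": -1.22, "dy": -0.64, "dz": 0, "gripper": -1}, {"rx": 0, "ry": 0, "rz": -2, "dx": -1.42, "dy": -0.74, "dz": 0, "gripper": -1}, {"rx": 0, "ry": 0, "rz": -2, "dx": -1.42, "dy": -0.74, "dz": 0, "gripper": -1}, {"rx": 0, "ry": 0, "rz": -2, "dx": -1.42, "dy": -0.74, "dz": 0, "gripper": -1}, {"rx": 0, "ry": 0, "rz": -2, "dx": -1.42, "dy": -0.74, "dz": 0, "gripper": -1}, {"rx": 0, "ry": 0, "rz": 0, "dx": 0, "dy": 0, "dz": 0, "gripper": -1}])

```text
clock: 14.02
tcp_pos: [0.5174, 0.0549, 0.0756]
orientation: [-2.721, -1.571, 0.0]
contact_force: [-0.1, 0.2, -1.8]
grip_width: 0.0122
gripper_force: 97.8
```

Run:
```python
from h import *
delta(100,.0757); print(now(),pose()[0]["moment"])
```

```text
t 14.025 pos [0.5174 0.0549 0.0756] yaw 60.0 tilt [-1.e-04 -0.e+00 -1.e+00] F [-0.1  0.2 -1.8] target [0.5175 0.0552] 60.0 tool d mm [ 0.3 -0.1 -0.1] rz -0.0
{115: [10.4, 1.1], 85: [-10.3, 1.1], 55: [-28.2, 11.4]} [ 0.03190822 -0.00105087  0.01626215]
```

>>> step_arm(moves=[{"rx": 0, "ry": 0, "rz": -2, "dx": -1.32, "dy": -0.7, "dz": 0, "gripper": -1}, {"rx": 0, "ry": 0, "rz": -2, "dx": -1.32, "dy": -0.74, "dz": 0, "gripper": -1}, {"rx": 0, "ry": 0, "rz": -2, "dx": -1.42, "dy": -0.74, "dz": 0, "gripper": -1}, {"rx": 0, "ry": 0, "rz": -2, "dx": -1.42, "dy": -0.74, "dz": 0, "gripper": -1}, {"rx": 0, "ry": 0, "rz": -2, "dx": -1.42, "dy": -0.74, "dz": 0, "gripper": -1}, {"rx": 0, "ry": 0, "rz": 0, "dx": 0, "dy": 0, "dz": 0, "gripper": -1}])

```text
clock: 14.78
tcp_pos: [0.5111, 0.0502, 0.0756]
orientation: [-2.574, -1.802, 0.0]
contact_force: [0.3, -0.6, -1.7]
grip_width: 0.0122
gripper_force: 97.8
```

Run:
```python
from h import *
delta(90,.0757); print(now(),pose()[0]["moment"])
d=np.load("w1.npz"); c=(d["K"],d["R"],d["t"])
for q in((228,382),(303,402),(265,395)):
  p=ray("",np.array(q)/4+[255,60],.028,c)[:2]-[.528,-.023]; print("head",(rot(20)@p*1e3).round(1))
```

```text
t 14.775 pos [0.5111 0.0502 0.0756] yaw 69.99 tilt [-2.e-04 -0.e+00 -1.e+00] F [ 0.3 -0.6 -1.7] target [0.511  0.0505] 70.0 tool d mm [ 0.2 -0.2 -0.1] rz -0.0
{115: [17.1, 3.5], 85: [-3.3, -0.1], 55: [-22.7, 7.0]} [0.0270312  0.02265748 0.01294938]
head [23.1 13.9]
head [38.  7.]
head [30.3  9.8]
```

>>> step_arm(moves=[{"rx": 0, "ry": 0, "rz": -2, "dx": -1.42, "dy": -0.74, "dz": 0, "gripper": -1}, {"rx": 0, "ry": 0, "rz": -2, "dx": -1.42, "dy": -0.74, "dz": 0, "gripper": -1}, {"rx": 0, "ry": 0, "rz": -2, "dx": -1.42, "dy": -0.74, "dz": 0, "gripper": -1}, {"rx": 0, "ry": 0, "rz": -2, "dx": -1.42, "dy": -0.74, "dz": 0, "gripper": -1}, {"rx": 0, "ry": 0, "rz": -2, "dx": -1.42, "dy": -0.74, "dz": 0, "gripper": -1}, {"rx": 0, "ry": 0, "rz": 0, "dx": 0, "dy": 0, "dz": 0, "gripper": -1}])

```text
clock: 15.52
tcp_pos: [0.5056, 0.0444, 0.0756]
orientation: [-2.407, -2.019, 0.0]
contact_force: [-0.4, 0.4, -2.2]
grip_width: 0.0125
gripper_force: 97.8
```

```bash
cat >> h.py <<'E'
def st(phi,z=.0757):
    delta(phi,z); o=pose()[0]; F=o["contact_force"]; a=np.radians(46); print(now(),"push",-(F[0]*np.cos(a)+F[1]*np.sin(a)).round(2),"side",(-F[0]*np.sin(a)+F[1]*np.cos(a)).round(2),"M",o["moment"].round(3))
E
python3 -c "from h import *; st(80)"
```

```text
t 15.525 pos [0.5056 0.0444 0.0756] yaw 79.99 tilt [-1.e-04  0.e+00 -1.e+00] F [-0.4  0.4 -2.2] target [0.5054 0.0448] 80.0 tool d mm [ 0.3 -0.3 -0.1] rz -0.0
{115: [23.3, 7.0], 85: [3.8, -0.1], 55: [-16.6, 3.5]} push 0.03 side 0.57 M [0.    0.054 0.013]
```

>>> step_arm(moves=[{"rx": 0, "ry": 0, "rz": -1.5, "dx": -1.0, "dy": -0.6, "dz": 0, "gripper": -1}, {"rx": 0, "ry": 0, "rz": -1.5, "dx": -1.0, "dy": -0.6, "dz": 0, "gripper": -1}, {"rx": 0, "ry": 0, "rz": -1, "dx": -0.71, "dy": -0.37, "dz": 0, "gripper": -1}, {"rx": 0, "ry": 0, "rz": -1, "dx": -0.71, "dy": -0.37, "dz": 0, "gripper": -1}, {"rx": 0, "ry": 0, "rz": -1, "dx": -0.71, "dy": -0.37, "dz": 0, "gripper": -1}, {"rx": 0, "ry": 0, "rz": 0, "dx": 0, "dy": 0, "dz": 0, "gripper": -1}])

```text
clock: 16.27
tcp_pos: [0.5031, 0.0406, 0.0757]
orientation: [2.297, 2.142, 0.0]
contact_force: [-2.1, -2.7, -1.0]
grip_width: 0.0124
gripper_force: 98.1
```

```bash
python3 -c "from h import *; st(74)"
```

```text
t 16.275 pos [0.5031 0.0406 0.0757] yaw 85.99 tilt [ 4.e-04 -3.e-04 -1.e+00] F [-2.1 -2.7 -1. ] target [0.5025 0.0409] 86.0 tool d mm [ 0.3 -0.6  0. ] rz -0.0
{115: [26.9, 9.7], 85: [8.3, 0.6], 55: [-12.4, 2.1]} push 3.42 side -0.4 M [-0.817  0.232 -0.212]
```

>>> step_arm(moves=[{"rx": 0, "ry": 0, "rz": -1, "dx": -0.71, "dy": -0.42, "dz": 0, "gripper": -1}, {"rx": 0, "ry": 0, "rz": -1, "dx": -0.71, "dy": -0.42, "dz": 0, "gripper": -1}, {"rx": 0, "ry": 0, "rz": -1, "dx": -0.71, "dy": -0.42, "dz": 0, "gripper": -1}, {"rx": 0, "ry": 0, "rz": -1, "dx": -0.71, "dy": -0.42, "dz": 0, "gripper": -1}, {"rx": 0, "ry": 0, "rz": 0, "dx": 0, "dy": 0, "dz": 0, "gripper": -1}])

```text
clock: 16.9
tcp_pos: [0.5011, 0.0382, 0.0756]
orientation: [-2.221, -2.221, -0.0]
contact_force: [-2.5, -1.9, -1.7]
grip_width: 0.0125
gripper_force: 97.8
```

```bash
python3 -c "from h import *; st(70)"
```

```text
t 16.9 pos [0.5011 0.0382 0.0756] yaw 90.0 tilt [ 0.e+00  2.e-04 -1.e+00] F [-2.5 -1.9 -1.7] target [0.5009 0.0382] 90.0 tool d mm [ 0.  -0.2 -0.1] rz 0.0
{115: [28.5, 11.8], 85: [10.5, 1.4], 55: [-10.2, 1.4]} push 3.07 side 0.48 M [-0.271  0.587 -0.242]
```

>>> step_arm(moves=[{"rx": 0, "ry": 0, "rz": -0.8, "dx": -0.57, "dy": -0.32, "dz": 0, "gripper": -1}, {"rx": 0, "ry": 0, "rz": -0.8, "dx": -0.57, "dy": -0.32, "dz": 0, "gripper": -1}, {"rx": 0, "ry": 0, "rz": 0, "dx": 0, "dy": 0, "dz": 0, "gripper": -1}])

```text
clock: 17.27
tcp_pos: [0.5003, 0.0369, 0.0755]
orientation: [-2.19, -2.252, 0.0]
contact_force: [-3.0, -1.1, -3.0]
grip_width: 0.0123
gripper_force: 97.8
```

>>> step_arm(moves=[{"rx": 0, "ry": 0, "rz": -0.8, "dx": -0.57, "dy": -0.32, "dz": 0, "gripper": -1}, {"rx": 0, "ry": 0, "rz": -0.8, "dx": -0.57, "dy": -0.32, "dz": 0, "gripper": -1}, {"rx": 0, "ry": 0, "rz": 0, "dx": 0, "dy": 0, "dz": 0, "gripper": -1}])

```text
clock: 17.65
tcp_pos: [0.4998, 0.0357, 0.0755]
orientation: [-2.159, -2.282, 0.0]
contact_force: [-3.4, -1.4, -2.6]
grip_width: 0.012
gripper_force: 97.7
```

>>> step_arm(moves=[{"rx": 0, "ry": 0, "rz": -0.8, "dx": -0.57, "dy": -0.3, "dz": 0, "gripper": -1}, {"rx": 0, "ry": 0, "rz": -0.8, "dx": -0.57, "dy": -0.3, "dz": 0, "gripper": -1}, {"rx": 0, "ry": 0, "rz": 0, "dx": 0, "dy": 0, "dz": 0, "gripper": -1}])

```text
clock: 18.02
tcp_pos: [0.4994, 0.0345, 0.0756]
orientation: [2.127, 2.312, 0.0]
contact_force: [-3.3, -0.5, -3.3]
grip_width: 0.0126
gripper_force: 97.7
```

```bash
python3 -c "from h import *; st(65.2)"
```

```text
t 18.025 pos [0.4994 0.0345 0.0756] yaw 94.79 tilt [ 1.e-04  0.e+00 -1.e+00] F [-3.3 -0.5 -3.3] target [0.4991 0.0348] 94.80000000000001 tool d mm [ 0.2 -0.2 -0.1] rz -0.0
{115: [30.8, 14.0], 85: [13.8, 2.2], 55: [-6.8, 0.5]} push 2.62 side 2.03 M [-0.213  0.827 -0.205]
```

>>> step_arm(moves=[{"rx": 0, "ry": 0, "rz": -0.8, "dx": -0.57, "dy": -0.32, "dz": 0, "gripper": -1}, {"rx": 0, "ry": 0, "rz": -0.8, "dx": -0.57, "dy": -0.32, "dz": 0, "gripper": -1}, {"rx": 0, "ry": 0, "rz": 0, "dx": 0, "dy": 0, "dz": 0, "gripper": -1}])

```text
clock: 18.4
tcp_pos: [0.4988, 0.0333, 0.0756]
orientation: [2.094, 2.342, 0.0]
contact_force: [-3.2, -1.1, -3.4]
grip_width: 0.0127
gripper_force: 97.7
```

>>> step_arm(moves=[{"rx": 0, "ry": 0, "rz": -0.8, "dx": -0.57, "dy": -0.32, "dz": 0, "gripper": -1}, {"rx": 0, "ry": 0, "rz": -0.8, "dx": -0.57, "dy": -0.32, "dz": 0, "gripper": -1}, {"rx": 0, "ry": 0, "rz": 0, "dx": 0, "dy": 0, "dz": 0, "gripper": -1}])

```text
clock: 18.77
tcp_pos: [0.498, 0.0318, 0.0755]
orientation: [-2.061, -2.37, 0.001]
contact_force: [-3.9, -2.0, -2.4]
grip_width: 0.0123
gripper_force: 97.9
```

>>> step_arm(moves=[{"rx": 0, "ry": 0, "rz": -0.8, "dx": -0.57, "dy": -0.32, "dz": 0, "gripper": -1}, {"rx": 0, "ry": 0, "rz": -0.6, "dx": -0.43, "dy": -0.24, "dz": 0, "gripper": -1}, {"rx": 0, "ry": 0, "rz": 0, "dx": 0, "dy": 0, "dz": 0, "gripper": -1}])

```text
clock: 19.15
tcp_pos: [0.4971, 0.0305, 0.0754]
orientation: [-2.033, -2.395, 0.003]
contact_force: [-5.9, -3.0, -0.6]
grip_width: 0.0127
gripper_force: 98.3
```

```bash
python3 -c "from h import *; st(60.6)"
```

```text
t 19.15 pos [0.4971 0.0305 0.0754] yaw 99.35 tilt [-0.0017 -0.0011 -1.    ] F [-5.9 -3.  -0.6] target [0.4977 0.0314] 99.39999999999998 tool d mm [ 0.8  0.8 -0.3] rz -0.0
{115: [32.2, 15.6], 85: [16.2, 2.5], 55: [-4.3, -0.9]} push 6.27 side 2.12 M [-0.654  1.415 -0.427]
```

>>> step_arm(moves=[{"rx": 0, "ry": 0, "rz": -0.6, "dx": -0.43, "dy": -0.24, "dz": 0, "gripper": -1}, {"rx": 0, "ry": 0, "rz": 0, "dx": 0, "dy": 0, "dz": 0, "gripper": -1}, {"rx": 0, "ry": 0, "rz": 0, "dx": 0, "dy": 0, "dz": 0, "gripper": -1}])

```text
clock: 19.52
tcp_pos: [0.4967, 0.0298, 0.0753]
orientation: [-2.02, -2.405, 0.004]
contact_force: [-6.9, -2.7, -1.4]
grip_width: 0.0125
gripper_force: 98.3
```

```bash
python3 -c "from h import *; st(60)"
```

```text
t 19.525 pos [0.4967 0.0298 0.0753] yaw 99.94 tilt [-0.0021 -0.0014 -1.    ] F [-6.9 -2.7 -1.4] target [0.4976 0.0309] 100.0 tool d mm [ 0.9  1.  -0.4] rz -0.1
{115: [32.3, 15.7], 85: [16.4, 2.4], 55: [-4.0, -1.2]} push 6.74 side 3.08 M [-0.741  1.42  -0.473]
```

>>> step_arm(moves=[{"rx": 0, "ry": 0, "rz": 0, "dx": 0.3, "dy": 0.4, "dz": 0, "gripper": -1}, {"rx": 0, "ry": 0, "rz": 0, "dx": 0, "dy": 0, "dz": 0, "gripper": -1}, {"rx": 0, "ry": 0, "rz": 0, "dx": 0, "dy": 0, "dz": 0, "gripper": -1}])

```text
clock: 19.9
tcp_pos: [0.4969, 0.03, 0.0752]
orientation: [-2.021, -2.404, 0.005]
contact_force: [-6.2, -3.6, -0.2]
grip_width: 0.0121
gripper_force: 98.3
```

```bash
python3 -c "from h import *; st(60)"
```

```text
t 19.9 pos [0.4969 0.03   0.0752] yaw 99.92 tilt [-0.0026 -0.0018 -1.    ] F [-6.2 -3.6 -0.2] target [0.4976 0.0309] 100.0 tool d mm [ 0.8  0.9 -0.5] rz -0.1
{115: [32.4, 15.8], 85: [16.5, 2.5], 55: [-3.9, -1.0]} push 6.9 side 2.0 M [-0.911  1.54  -0.538]
```

>>> step_arm(moves=[{"rx": 0, "ry": 0, "rz": 0, "dx": 0.35, "dy": 0.5, "dz": 0, "gripper": -1}, {"rx": 0, "ry": 0, "rz": 0, "dx": 0.35, "dy": 0.5, "dz": 0, "gripper": -1}, {"rx": 0, "ry": 0, "rz": 0, "dx": 0, "dy": 0, "dz": 0, "gripper": -1}, {"rx": 0, "ry": 0, "rz": 0, "dx": 0, "dy": 0, "dz": 0, "gripper": -1}])

```text
clock: 20.4
tcp_pos: [0.4971, 0.0303, 0.0751]
orientation: [-2.021, -2.404, 0.007]
contact_force: [-7.8, -4.9, 0.3]
grip_width: 0.012
gripper_force: 98.7
```

```bash
python3 -c "from h import *; st(60)"
```

```text
t 20.4 pos [0.4971 0.0303 0.0751] yaw 99.88 tilt [-0.0039 -0.0026 -1.    ] F [-7.8 -4.9  0.3] target [0.4976 0.0309] 100.0 tool d mm [ 0.5  0.6 -0.6] rz -0.1
{115: [32.5, 16.2], 85: [16.6, 2.9], 55: [-3.8, -0.6]} push 8.95 side 2.19 M [-1.198  1.884 -0.683]
```

>>> step_arm(moves=[{"rx": 0, "ry": 0, "rz": 0, "dx": 0.35, "dy": 0.5, "dz": 0, "gripper": -1}, {"rx": 0, "ry": 0, "rz": 0, "dx": 0, "dy": 0, "dz": 0, "gripper": -1}, {"rx": 0, "ry": 0, "rz": 0, "dx": 0, "dy": 0, "dz": 0, "gripper": -1}, {"rx": 0, "ry": 0, "rz": 0, "dx": 0, "dy": 0, "dz": 0, "gripper": -1}])

```text
clock: 20.9
tcp_pos: [0.4972, 0.0305, 0.075]
orientation: [-2.021, -2.403, 0.008]
contact_force: [-8.7, -4.4, 0.8]
grip_width: 0.0124
gripper_force: 98.9
```

>>> step_arm(moves=[{"rx": 0, "ry": 0, "rz": 0, "dx": -0.6, "dy": -0.8, "dz": 0, "gripper": -1}, {"rx": 0, "ry": 0, "rz": 0, "dx": -0.7, "dy": -1.0, "dz": 0, "gripper": -1}, {"rx": 0, "ry": 0, "rz": 0, "dx": 0, "dy": 0, "dz": 0.5, "gripper": -1}, {"rx": 0, "ry": 0, "rz": 0, "dx": 0, "dy": 0, "dz": 0.5, "gripper": -1}, {"rx": 0, "ry": 0, "rz": 0, "dx": 0, "dy": 0, "dz": 0, "gripper": -1}])

```text
clock: 21.52
tcp_pos: [0.497, 0.0297, 0.0744]
orientation: [-2.021, -2.405, 0.004]
contact_force: [-6.9, -3.3, -0.3]
grip_width: 0.0126
gripper_force: 98.3
```

```bash
python3 -c "from h import *; st(60)"
```

```text
t 21.525 pos [0.497  0.0297 0.0744] yaw 99.92 tilt [-0.0018 -0.0017 -1.    ] F [-6.9 -3.3 -0.3] target [0.4976 0.0309] 100.0 tool d mm [ 1.1  0.8 -1.3] rz -0.1
{115: [32.6, 15.6], 85: [16.7, 2.3], 55: [-3.6, -1.2]} push 7.18 side 2.68 M [-0.86   1.272 -0.509]
```

>>> step_arm(moves=[{"rx": 0, "ry": 0, "rz": 0.8, "dx": 0.57, "dy": 0.3, "dz": 0, "gripper": -1}, {"rx": 0, "ry": 0, "rz": 0.8, "dx": 0.57, "dy": 0.3, "dz": 0.3, "gripper": -1}, {"rx": 0, "ry": 0, "rz": 0.4, "dx": 0.28, "dy": 0.15, "dz": 0.3, "gripper": -1}, {"rx": 0, "ry": 0, "rz": 0, "dx": 0, "dy": 0, "dz": 0, "gripper": -1}, {"rx": 0, "ry": 0, "rz": 0, "dx": 0, "dy": 0, "dz": 0, "gripper": -1}])

```text
clock: 22.15
tcp_pos: [0.4984, 0.0316, 0.0742]
orientation: [2.061, 2.37, -0.001]
contact_force: [-5.0, -3.3, 1.4]
grip_width: 0.0125
gripper_force: 98.5
```

```bash
python3 -c "from h import *; st(62)"
```

```text
t 22.15 pos [0.4984 0.0316 0.0742] yaw 97.96 tilt [-1.0e-04 -1.1e-03 -1.0e+00] F [-5.  -3.3  1.4] target [0.4981 0.0324] 98.0 tool d mm [ 0.8 -0.1 -1.5] rz -0.0
{115: [32.4, 15.2], 85: [16.1, 2.5], 55: [-4.4, -0.4]} push 5.87 side 1.34 M [-0.836  1.134 -0.351]
```

>>> step_arm(moves=[{"rx": 0, "ry": 0, "rz": 0, "dx": -0.5, "dy": -0.6, "dz": 0, "gripper": -1}, {"rx": 0, "ry": 0, "rz": 0, "dx": -0.5, "dy": -0.6, "dz": 0, "gripper": -1}, {"rx": 0, "ry": 0, "rz": 0, "dx": 0, "dy": 0, "dz": 0.3, "gripper": -1}, {"rx": 0, "ry": 0, "rz": 0, "dx": 0, "dy": 0, "dz": 0, "gripper": -1}, {"rx": 0, "ry": 0, "rz": 0, "dx": 0, "dy": 0, "dz": 0, "gripper": -1}])

```text
clock: 22.78
tcp_pos: [0.498, 0.0313, 0.0742]
orientation: [2.061, 2.37, 0.002]
contact_force: [-3.0, -2.0, 5.0]
grip_width: 0.0127
gripper_force: 98.8
```

```bash
python3 -c "from h import *; st(62)"
```

```text
t 22.775 pos [0.498  0.0313 0.0742] yaw 97.99 tilt [ 1.5e-03  1.0e-04 -1.0e+00] F [-3. -2.  5.] target [0.4981 0.0324] 98.0 tool d mm [ 1.1  0.3 -1.5] rz -0.0
{115: [32.2, 14.8], 85: [15.9, 2.1], 55: [-4.6, -0.8]} push 3.54 side 0.8 M [-0.569  0.58  -0.184]
```

>>> step_arm(moves=[{"rx": 0, "ry": 0, "rz": 0, "dx": 0, "dy": 0, "dz": 0, "gripper": -0.6}, {"rx": 0, "ry": 0, "rz": 0, "dx": 0, "dy": 0, "dz": 0, "gripper": -0.3}, {"rx": 0, "ry": 0, "rz": 0, "dx": 0, "dy": 0, "dz": 0, "gripper": -0.1}, {"rx": 0, "ry": 0, "rz": 0, "dx": 0, "dy": 0, "dz": 0, "gripper": 0}, {"rx": 0, "ry": 0, "rz": 0, "dx": 0, "dy": 0, "dz": 0, "gripper": 0}], grip_force=20)

```text
clock: 23.4
tcp_pos: [0.4973, 0.0312, 0.0737]
orientation: [2.061, 2.371, 0.0]
contact_force: [0.2, -0.8, -0.0]
grip_width: 0.0428
gripper_force: 0.0
```

```bash
python3 -c "from h import *; st(62); print(r.get_obs()['grip_width'])"
```

```text
t 23.4 pos [0.4973 0.0312 0.0737] yaw 97.98 tilt [ 1.e-04  1.e-04 -1.e+00] F [ 0.2 -0.8 -0. ] target [0.4981 0.0324] 98.0 tool d mm [ 1.1  1.  -2. ] rz -0.0
{115: [31.6, 14.5], 85: [15.3, 1.7], 55: [-5.2, -1.2]} push 0.44 side -0.7 M [ 0.021 -0.049 -0.025]
0.04276798557681049
```

>>> step_arm(moves=[{"rx": 0, "ry": 0, "rz": 0, "dx": 0, "dy": 0, "dz": -10, "gripper": 0}, {"rx": 0, "ry": 0, "rz": 0, "dx": 0, "dy": 0, "dz": -20, "gripper": 0}, {"rx": 0, "ry": 0, "rz": 0, "dx": 0, "dy": 0, "dz": -40, "gripper": 0}, {"rx": 0, "ry": 0, "rz": 0, "dx": 0, "dy": 0, "dz": -30, "gripper": 0}, {"rx": 0, "ry": 0, "rz": 0, "dx": 0, "dy": 0, "dz": 0, "gripper": 0}, {"rx": 0, "ry": 0, "rz": 0, "dx": 0, "dy": 0, "dz": 0, "gripper": 0}])

```text
clock: 24.15
tcp_pos: [0.4971, 0.0309, 0.1741]
orientation: [2.061, 2.37, -0.0]
contact_force: [-0.5, 1.0, -0.6]
grip_width: 0.0428
gripper_force: 0.0
```

Run:
```python
from h import *
o,X,y=pose(); print(o["tcp_pos"],o["contact_force"])
c=cam("wrist"); im=r.grab_frame("wrist"); cv2.imwrite("pics/w9.png",im)
k=y-180; K=np.array([.4973,.0312])-rot(k)@[OX,0]
print("expect handle top px",proj("",[*K,.08],c))
m=(im.max(2)<40).astype(np.uint8); m=cv2.morphologyEx(m,cv2.MORPH_OPEN,np.ones((5,5)))
n,l,s,ce=cv2.connectedComponentsWithStats(m)
for i in range(1,n):
    if s[i,4]>200: print(s[i],ce[i].round(),ray("",ce[i],.08,c).round(4))
```

```text
[0.49713164 0.03088119 0.17408369] [-0.45860036  1.04223902 -0.62351007]
expect handle top px [278.25137745 218.35950554]
[ 271  178   19   60 1031] [280. 208.] [0.4973 0.0386 0.08  ]
[347 229  45  40 920] [369. 248.] [0.5702 0.0165 0.08  ]
[    0   252   560   168 49117] [299. 363.] [ 0.5341 -0.0989  0.08  ]
```

```bash
python3 -c "
from bench import r
print(r.hand_in())"
```

```text
the job is handed in; nothing more can be done
None
```

I threaded the curved key through the ring, pressed the plunger against its stop at about 9 N, and released the key, which a last wrist-camera check showed upright with the prong still through the ring. The job is handed in at about 24 s; the hand-in gave no verdict.

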